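# Bilge pump nozzle over the fiddle rail

## Robot

A 6-joint arm with a two-finger parallel gripper is mounted at the origin on the work surface. World frame = base frame: x ahead of the robot, y to its left, z up, the work surface at z = 0. Lengths are in m, angles in rad, forces in N, time in s.
With the tool pointing down it reaches from about 0.325 to 1 m from the base axis. Payload 5.1 kg.
Tool frame: the origin (TCP) lies midway between the tips of the shut fingers; the grasp point (between the pads) lies 19 mm behind it (env.grip_point_offset is the distance from the TCP to the grasp point, in m); z points along the fingers, y is the line along which they close (so a half turn about z gives the same grasp; the last joint's range is limited). The gripper opens to 85 mm and grips with 20 to 120 N. Pads are 22 mm wide; open, the fingers measure 114 mm over their backs; the gripper's body (76 mm by 85 mm) begins 54 mm behind the grasp point. The pads swing forward as they close: fully open they stand 13 mm farther back than shut.
Start: joints at [-1.404, 0.124, 1.65, -0, 1.367, -0.083], TCP at [0.161, -0.63, 0.231] pointing down, gripper open.
Joint ranges: [-2.61, 2.61], [-1.02, 2.33], [0.03, 2.71], [-1.35, 4.49], [0.32, 2.68], [-2.91, 2.91]. Speed limits (rad/s): [2.57, 2.57, 3.14, 3.14, 3.14, 3.14].

## Interface

Orientations are given as a unit quaternion [x, y, z, w].
In Python, from rig import env gives the robot as it stands.
- The arm moves only by the shell command python3 -m creep 'ROWS' [FORCE]. ROWS is JSON, a list of rows, each a list of 5 numbers: the opening, from 0 (shut) to 1 (fully open), then the shift along the tool's x, y, z in mm, then the turn about the tool's z in rad. In form: [[grip, tx, ty, tz, yaw], ...]. A call has 1 to 5 rows; each row shifts and turns the commanded pose from where the row before left it, along the tool's axes as they then stand; what a row does not reach is not made up. A row lasts 1/10 s, in which the tool goes at most 50 mm and 8.59 degrees, less where a joint would pass 70% of its speed; a pose out of reach is approached as far as the arm can. A call with a gripper value outside its range is refused whole. The fingers move at their own pace and stop on an object; FORCE is the grip in N (left out, the last holds). Time passes only in rows, so rows that do not move let the fingers close. It gives the time, the measured TCP pose, the force, the opening and the grip force at its end, in the units of the state.
- env.get_obs(): the state, without advancing time (a new reading comes with each control period).
- env.snapshot(name): name is "scene" or "top" or "wrist"; returns the picture (400x640x3 uint8, red, green, blue); there is no depth.
- env.get_calibration(name): a dict with "mtx" (3x3 intrinsics, pixels), "eye" and "orientation" of the camera in the world. Camera axes: x right, y down, z forward; pixel columns grow to the right and rows downward; lengths in m; the calibration is good to about 2 mm. The wrist camera is an equidistant fisheye: a pixel r from the principal point sees the ray r / f radians off the axis. A picture is of the moment at which its call begins: read the wrist's pose just before it. get_calibration takes no time and is no camera call; for the wrist camera it gives the pose at the moment of the call.
- env.sign_off(): hands the job in; it is judged then, once.
Trained networks look in the newest picture that a camera, given by its name, has taken for a name from the list of things; names that differ only in an ending like _2 or _b are one class to them, and where a whole thing is asked for, a point or a joint stands for the part that bears it (a point fixed in the world has none). Each returns a list of dicts, best first, with "conf" (0 to 1); they miss things now and then, are a little off and sometimes report something else, mostly with a low value. They report only what shows in the picture. A call takes as long as a camera call. They do not tell look-alikes from the thing itself.
- env.cut_out(camera, target): "mask" (400x640 bool, what is visible of it) and "location" ([column, row] in pixels, amid what is visible of it).
The state is a dict: "time": time; "q": joint angles; "joint_velocities": joint speeds; "joint_efforts": joint torques, N m; "tool_pos": TCP position; "tool_rot": TCP orientation; "wrist_force": force on the tool from outside, world axes, zero at the start; "torque": the same for the moment, N m; "grip_width": finger opening in m; "gripper_force": force on a finger pad.
Only numpy, scipy, OpenCV 4.12 (cv2) and the standard library are available. Lean on these libraries where they do the work, as an engineer would, in place of code of your own. Each camera call takes 0.05 s, during which the arm holds its last target. There are 200 camera calls.

## Task

Take the tapered brass bilge pump nozzle off the counter rack: lift it straight up until its foot clears the front rail, draw it forward over the rail, and set it down gently, upright, in the middle of the counter scale's steel plate, then let go. Leave the amber lamp globe on the rack standing where it is.

Things in the scene. Friction and masses are not known exactly. Their poses are not given: they have to be found in the camera images.
- nozzle: Brass bilge pump nozzle, 120 mm tall, about 0.4 kg, upright in one of the rack's three places. Round: foot 56 mm wide, 10 high; tapering body; 38 mm collar at 62-67 mm; above it a straight spout 29 mm wide from 68 mm to the top, with a dark bore: grip there. Origin: centre of the foot's underside; z up. (The other brass piece on the rack is a plain straight tin, 90 mm tall, 55 wide: not wanted.)
- rack: Low fixed wooden rack edged with thin brass rods, open above, 120 mm deep (x), 420 long (y). Origin: centre of its underside; its front faces -x, towards the robot. Board top at z = 40 mm. Front rail: 8 mm rod along y at x = -54 mm, top at z = 80 mm; rear rod x = +54 mm, top z = 90 mm; end rods y = +-204 mm. Three things stand on it near x = 0, y = -130, 0 and +130 mm.
- scale: Grey counter scale, fixed to the counter, with a square steel plate 160 by 160 mm. Origin: on the counter, straight below the plate's centre, z up; the plate's flat top is at z = 50 mm and does not move. A low display strip (30 mm high, out to x = -123 mm) lies on its robot side (-x).
- globe: Squat amber glass lamp globe standing on the rack in another of the three places: 84 mm at its widest, 78 mm tall with a 52 mm neck. Origin: centre of its underside, z up. (A second such globe stands on the counter away from the rack and is not this one.)
Mind the look-alikes: they are no part of the job. Leave any pink look-alike of the nozzle alone. Leave any turquoise look-alike of the globe alone.

How it is judged:
On the way, in this order (a step that is already met when the one before it is completed fails the run):
1. the nozzle is lifted, still behind the front rail, until its foot is as high as the rail's top (z of nozzle in the frame of rack above 0.078 m and x of nozzle in the frame of rack above -0.04 m), for 0.05 s.
2. the nozzle is drawn forward until it is wholly in front of the rail (x of nozzle in the frame of rack below -0.09 m), for 0.05 s.
At the end, for the whole second after the job is handed in: The nozzle stands released and at rest, upright within 10 degrees, with its foot on the scale's plate and its axis within 30 mm of the plate's centre; the amber globe stands on the rack, upright, within 20 mm of where it started (horizontal distance between nozzle and scale below 0.03 m and z of nozzle in the frame of scale between 0.044 and 0.056 m and angle between each of nozzle, globe's own z axis and vertical below 0.17 rad and linear speed of nozzle below 0.02 m/s and distance of globe from where it was at the start of the episode below 0.02 m); the robot touches nothing.
It fails at once if the amber globe on the rack is tipped (over 20 degrees) or pushed more than 25 mm (angle between globe's own z axis and vertical above 0.35 rad or distance of globe from where it was at the start of the episode above 0.025 m).
It fails at once if the nozzle is dropped or slammed on the scale (over 60 N) (contact force between nozzle and scale above 60 N).
It also fails if it takes over 38 s, if anything falls off the work surface, if the arm or the gripper's body presses on something with over 40 N, if the wrist force passes 120 N, or if a joint passes its speed limit or range.

## Working session

There is one attempt and no reset: what is moved stays moved. The work goes in short steps, Python scripts to look and compute and a shell command to move; the robot and the scene stay as the last step left them, time stands still between calls to the robot, and variables do not carry over. Pictures are saved under pics/ and viewed, at most 10 in all, crops included, and the job is handed in when it is done.

```bash
mkdir -p pics; ls; python3 - <<'E'
from rig import env
import cv2,numpy as np
np.set_printoptions(precision=4,suppress=True)
for n in ["scene","top"]:
    cv2.imwrite(f"pics/{n}1.png",env.snapshot(n)[:,:,::-1])
    c=env.get_calibration(n);print(n,c)
    for t in ["nozzle","rack","scale","globe"]:
        for d in env.cut_out(n,t):
            ys,xs=np.nonzero(d["mask"])
            print(t,round(d["conf"],2),np.round(d["location"],1),xs.min(),xs.max(),ys.min(),ys.max())
o=env.get_obs();print(o)
E
```

```text
pics
scene {'mtx': array([[391.4474,   0.    , 325.0039],
       [  0.    , 391.4474, 198.2441],
       [  0.    ,   0.    ,   1.    ]]), 'eye': array([1.0654, 0.128 , 0.7136]), 'orientation': array([ 0.5983,  0.7384, -0.2387, -0.1997])}
nozzle 0.98 [198.1 264.3] 179 217 237 285
nozzle 0.9 [323.3 282.9] 310 338 257 307
nozzle 0.64 [256.4 200.5] 246 274 172 221
rack 0.63 [263.1 220.9] 150 366 166 259
scale 0.75 [280.4 139.4] 234 326 105 177
globe 0.82 [353.7 175.2] 337 372 154 192
globe 0.77 [324.  212.1] 303 344 190 232
top {'mtx': array([[381.9652,   0.    , 322.9038],
       [  0.    , 381.9652, 195.3819],
       [  0.    ,   0.    ,   1.    ]]), 'eye': array([0.4449, 0.0457, 0.7234]), 'orientation': array([-0.6269,  0.7687, -0.0987,  0.0804])}
nozzle 0.88 [373.3 164.9] 355 387 139 184
nozzle 0.63 [269.8 128.3] 261 290 100 147
nozzle 0.55 [397.4 102.2] 378 410 71 121
rack 0.71 [366.9 185.2] 252 492 114 229
globe 0.81 [300.5 181.9] 277 325 159 206
globe 0.81 [295.  269.7] 271 318 245 292
{'time': 0.5, 'q': array([-1.4036,  0.1239,  1.6503, -0.    ,  1.3675, -0.0826]), 'joint_velocities': array([ 0.0009, -0.0017, -0.0008, -0.0009,  0.0008, -0.0007]), 'joint_efforts': array([  0.0001, -42.3083, -36.5317,  -0.0001,   0.0013,  -0.    ]), 'tool_pos': array([ 0.1606, -0.6298,  0.2313]), 'tool_rot': array([ 0.9922,  0.1246, -0.    , -0.    ]), 'wrist_force': array([ 0.6911, -0.1562,  0.2525]), 'torque': array([ 0.0477, -0.005 ,  0.0092]), 'gripper_force': 0.0, 'grip_width': 0.08517852666276747}
```

View pics/scene1.png

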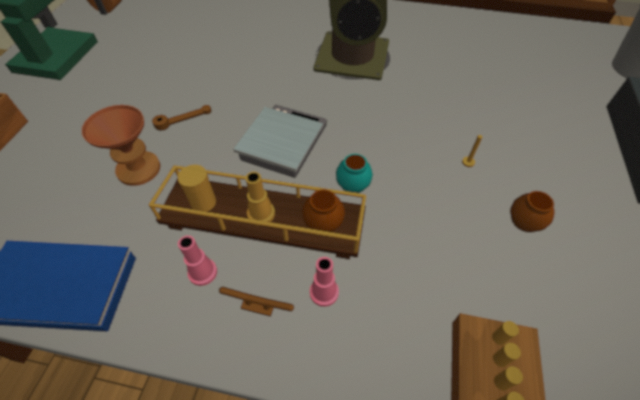

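View pics/top1.png

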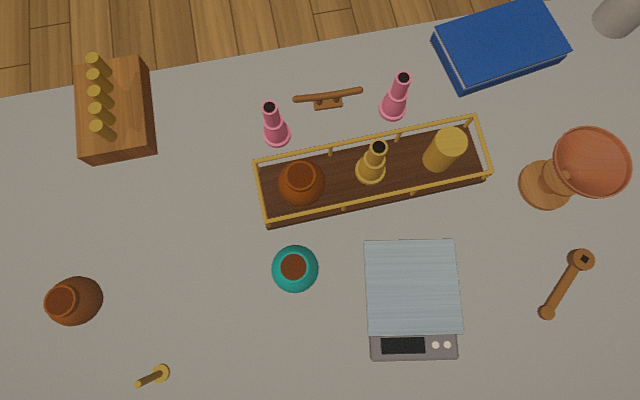

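The top picture shows three nozzle shapes. Two are pink, at (276,125) and (395,97), and stand behind the rack. The third is brass, at (371,165), in the rack's middle place; it has a dark bore and a collar. The plain tin is at (445,150). The brass one at (371,165) fits the description (brass, tapered, on the rack). The globe on the rack is at (301,182), the turquoise one is at (295,268), and the scale plate is at about (413,287).

```bash
cat > h.py <<'E'
from rig import env
import cv2,numpy as np
from scipy.spatial.transform import Rotation as R
np.set_printoptions(precision=4,suppress=True)
def onplane(n,uv,z):
    c=env.get_calibration(n); K=c["mtx"]; r=R.from_quat(c["orientation"])
    d=r.apply(np.linalg.inv(K)@[uv[0],uv[1],1]); e=np.array(c["eye"]); return e+d*(z-e[2])/d[2]
def proj(n,P):
    c=env.get_calibration(n); p=R.from_quat(c["orientation"]).inv().apply(np.asarray(P)-c["eye"])@c["mtx"].T
    return p[:,:2]/p[:,2:]
E
python3 - <<'E'
from h import *
from scipy.optimize import minimize
im={n:cv2.imread(f"pics/{n}1.png") for n in["top","scene"]}
a=cv2.resize(im["top"][90:240,240:500],None,fx=3,fy=3,interpolation=cv2.INTER_CUBIC)
cv2.imwrite("pics/crop.png",a)
for n,g in (("top",[373,165]),("scene",[256,200])):
    env.snapshot(n)
    ds=env.cut_out(n,"nozzle"); d=min(ds,key=lambda d:np.hypot(*(np.array(d["location"])-g)))
    m=d["mask"]; print(n,d["location"])
    prof=[(0,.028),(.01,.028),(.062,.019),(.067,.019),(.068,.0145),(.12,.0145)]
    t=np.linspace(0,2*np.pi,24,endpoint=False)
    def model(x,y):
        o=np.zeros(m.shape,np.uint8)
        f=lambda z,r:proj(n,np.c_[x+r*np.cos(t),y+r*np.sin(t),np.full(24,.04+z)])
        for A,B in zip(prof[:-1],prof[1:]):
            h=cv2.convexHull((np.r_[f(*A),f(*B)]*16).astype(np.int32)); cv2.fillConvexPoly(o,h,1,shift=4)
        return o>0
    def cost(p): o=model(*p); return 1-(o&m).sum()/(o|m).sum()
    p0=onplane(n,d["location"],.09)[:2]
    r=minimize(cost,p0,method="Nelder-Mead",options=dict(initial_simplex=[p0,p0+[.02,0],p0+[0,.02]]))
    print("nozzle",r.x,1-r.fun)
for c in [(267,220),(491,177)]: print("front",onplane("top",c,.076)[:2])
for c in [(255,161),(476,117)]: print("rear",onplane("top",c,.086)[:2])
pl=[onplane("top",c,.05)[:2] for c in [(364,240),(454,239),(463,334),(370,334)]]
print("plate",np.array(pl),np.mean(pl,0))
ps=[onplane("scene",c,.05)[:2] for c in [(273,107),(326,122),(290,170),(236,150)]]
print("plate scene",np.array(ps),np.mean(ps,0))
print("globe",onplane("top",(301,182),.08))
E
```

```text
top [370.6, 163.3]
nozzle [ 0.6487 -0.0843] 0.9361510791366906
scene [256.9, 200.3]
nozzle [ 0.6472 -0.0883] 0.8324652777777778
front [0.5869 0.1148]
front [ 0.5834 -0.2872]
rear [0.6935 0.117 ]
rear [ 0.6963 -0.2908]
plate [[ 0.5226 -0.0445]
 [ 0.4923 -0.2009]
 [ 0.3366 -0.1702]
 [ 0.3677 -0.0185]] [ 0.4298 -0.1085]
plate scene [[ 0.3351 -0.1526]
 [ 0.3601 -0.0104]
 [ 0.528  -0.0571]
 [ 0.496  -0.1941]] [ 0.4298 -0.1035]
globe [0.6409 0.0447 0.08  ]
```

View pics/crop.png

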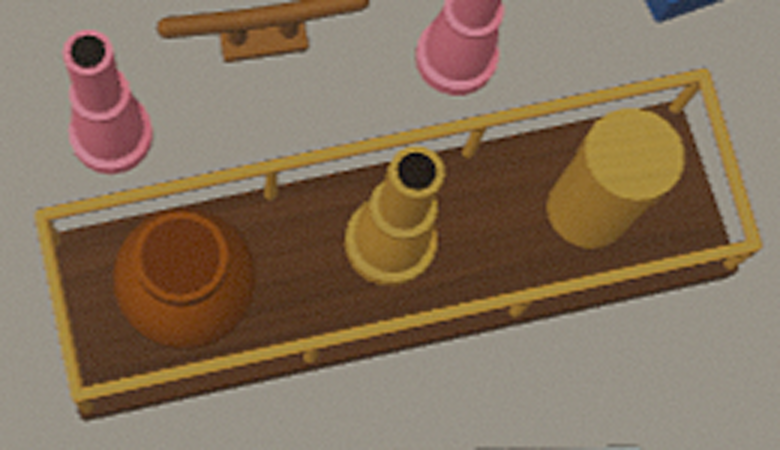

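The crop shows the brass nozzle at (395,215), with its bore at (415,170), in the middle place. The globe is on its left and the plain tin on its right. The two cameras agree on the nozzle at (0.648, -0.086), with rack yaw about 0 and the plate centre at (0.430, -0.106).

```bash
python3 -m creep '[[1,0,0,-50,0.124],[1,0,0,-50,0.124],[1,0,0,0,0]]' && python3 -m creep '[[1,30,-34,0,0],[1,30,-34,0,0],[1,30,-34,0,0],[1,30,-34,0,0],[1,30,-34,0,0]]' && python3 -m creep '[[1,30,-34,0,0],[1,30,-34,0,0],[1,30,-34,0,0],[1,30,-34,0,0],[1,30,-34,0,0]]' && python3 -m creep '[[1,30,-34,0,0],[1,30,-34,0,0],[1,30,-34,0,0],[1,0,0,0,0]]'
```

```text
time: 1.0
tool_pos: [0.1612, -0.6328, 0.3418]
tool_rot: [1.0, 0.0, 0.001, 0.008]
wrist_force: [-0.4, -0.3, 1.6]
grip_width: 0.0853
gripper_force: 0.0
time: 1.5
tool_pos: [0.3112, -0.4581, 0.3315]
tool_rot: [1.0, 0.001, 0.0, 0.0]
wrist_force: [0.4, -0.4, 0.1]
grip_width: 0.0852
gripper_force: 0.0
time: 2.0
tool_pos: [0.4611, -0.2877, 0.3316]
tool_rot: [1.0, 0.001, 0.0, 0.0]
wrist_force: [0.4, -0.1, 0.3]
grip_width: 0.0853
gripper_force: 0.0
time: 2.4
tool_pos: [0.5523, -0.1832, 0.3311]
tool_rot: [1.0, 0.004, 0.0, -0.001]
wrist_force: [-0.2, -0.9, 0.2]
grip_width: 0.0852
gripper_force: 0.0
```

```bash
python3 -m creep '[[1,32,-32,0,0],[1,32,-32,0,0],[1,32,-32,0,0],[1,0,0,40,0],[1,0,0,40,0]]' && python3 -m creep '[[1,0,0,30,0],[1,0,0,0,0],[1,0,0,0,0]]'; python3 - <<'E'
from h import *
o=env.get_obs();c=env.get_calibration("wrist")
cv2.imwrite("pics/w1.png",env.snapshot("wrist")[:,:,::-1]);print(o["tool_pos"],c)
for d in env.cut_out("wrist","nozzle"): print(d["conf"],d["location"])
p=R.from_quat(c["orientation"]).inv().apply(np.array([[.648,-.086,.16],[.648,-.086,.04]])-c["eye"])
th=np.arctan2(np.hypot(p[:,0],p[:,1]),p[:,2]);u=p[:,:2]/np.hypot(p[:,0],p[:,1])[:,None]
print("expect top/foot",c["mtx"][:2,2]+c["mtx"][0,0]*th[:,None]*u)
E
```

```text
time: 2.9
tool_pos: [0.6474, -0.0904, 0.2522]
tool_rot: [1.0, 0.002, 0.002, 0.001]
wrist_force: [-0.5, 0.0, -0.7]
grip_width: 0.0851
gripper_force: 0.0
time: 3.2
tool_pos: [0.6456, -0.0914, 0.2216]
tool_rot: [1.0, 0.001, -0.0, 0.0]
wrist_force: [0.6, -0.1, 1.5]
grip_width: 0.0855
gripper_force: 0.0
[ 0.6456 -0.0914  0.2216] {'mtx': array([[309.7069,   0.    , 322.028 ],
       [  0.    , 309.7069, 204.5806],
       [  0.    ,   0.    ,   1.    ]]), 'eye': array([ 0.7306, -0.0916,  0.3632]), 'orientation': array([ 0.698 , -0.6966, -0.1171,  0.1177])}
0.89 [315.0, 190.9]
0.85 [169.8, 74.1]
0.84 [402.6, 50.7]
expect top/foot [[313.7148 220.7381]
 [316.4908 178.6977]]
```

View pics/w1.png

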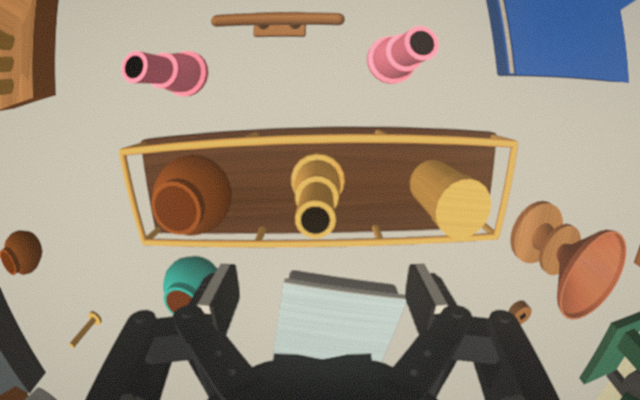

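The wrist view shows the brass nozzle between the fingers: its bore is at (315,219), against an expected (314,221), so the estimate holds to about 1 mm.

```bash
python3 -m creep '[[1,3,-4.5,15,0],[1,0,0,30,0],[1,0,0,30,0],[1,0,0,20,0],[1,0,0,9,0]]' && python3 -m creep '[[1,0,0,0,0],[0.6,0,0,0,0],[0.4,0,0,0,0],[0.3,0,0,0,0],[0.2,0,0,0,0]]' 50 && python3 -m creep '[[0.2,0,0,0,0],[0.1,0,0,0,0],[0.1,0,0,0,0],[0.1,0,0,0,0]]'
```

```text
time: 3.8
tool_pos: [0.6477, -0.086, 0.1149]
tool_rot: [1.0, 0.001, -0.001, -0.0]
wrist_force: [0.2, -0.2, 0.3]
grip_width: 0.0857
gripper_force: 0.0
time: 4.3
tool_pos: [0.6493, -0.0865, 0.1185]
tool_rot: [1.0, 0.001, 0.001, 0.0]
wrist_force: [-0.9, 3.4, 16.9]
grip_width: 0.0281
gripper_force: 26.3
time: 4.7
tool_pos: [0.6494, -0.0864, 0.1186]
tool_rot: [1.0, 0.001, 0.001, 0.0]
wrist_force: [0.2, 1.6, 5.2]
grip_width: 0.0277
gripper_force: 49.7
```

```bash
python3 -m creep '[[0.1,0,0,-10,0],[0.1,0,0,-20,0],[0.1,0,0,-20,0],[0.1,0,0,-20,0],[0.1,0,0,0,0]]' && python3 -m creep '[[0.1,0,0,0,0],[0.1,0,0,0,0]]'; python3 - <<'E'
from h import *
cv2.imwrite("pics/s2.png",env.snapshot("scene")[100:300,120:440,::-1].repeat(2,0).repeat(2,1))
E
```

```text
time: 5.2
tool_pos: [0.6498, -0.0869, 0.1898]
tool_rot: [1.0, 0.001, 0.002, 0.001]
wrist_force: [0.7, -0.5, -3.9]
grip_width: 0.0278
gripper_force: 49.6
time: 5.4
tool_pos: [0.6473, -0.0862, 0.1847]
tool_rot: [1.0, 0.001, -0.002, -0.0]
wrist_force: [0.1, 0.8, -5.1]
grip_width: 0.0276
gripper_force: 49.6
```

View pics/s2.png

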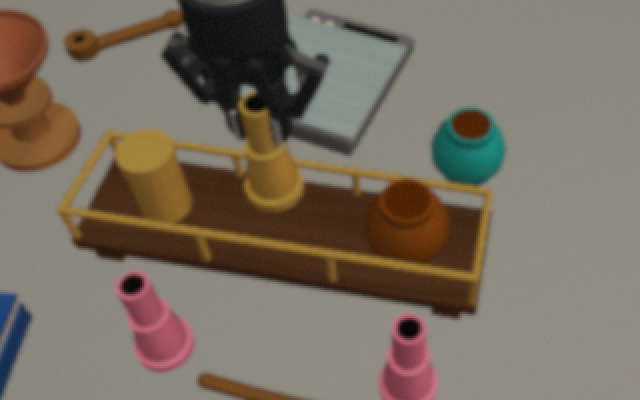

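The picture shows the nozzle hanging upright in the gripper, its foot at crop (274,190), about 15 px above where it stood. The globe at crop (407,225) hasn't moved.

```bash
python3 -m creep '[[0.1,-12,0,0,0],[0.1,-25,0,0,0],[0.1,-25,0,0,0],[0.1,-25,0,0,0],[0.1,-25,0,0,0]]' && python3 -m creep '[[0.1,-25,5,0,0],[0.1,-25,5,0,0],[0.1,-25,5,0,0],[0.1,-20,5,0,0],[0.1,-11,0,0,0]]' && python3 -m creep '[[0.1,0,0,0,0],[0.1,0,0,0,0],[0.1,0,0,0,0]]'; python3 - <<'E'
from h import *
o=env.get_obs();im=env.snapshot("top");print(o["tool_pos"])
cv2.imwrite("pics/t2.png",im[180:380,280:560,::-1].repeat(2,0).repeat(2,1))
g=env.cut_out("top","globe");print([x["location"] for x in g])
E
```

```text
time: 5.95
tool_pos: [0.5345, -0.0865, 0.1863]
tool_rot: [1.0, 0.001, -0.001, -0.0]
wrist_force: [0.3, 0.3, -3.8]
grip_width: 0.0278
gripper_force: 49.5
time: 6.45
tool_pos: [0.4284, -0.1068, 0.1864]
tool_rot: [1.0, 0.0, -0.001, -0.0]
wrist_force: [0.2, -0.0, -4.3]
grip_width: 0.0279
gripper_force: 49.7
time: 6.75
tool_pos: [0.4314, -0.1067, 0.1875]
tool_rot: [1.0, 0.001, 0.0, 0.0]
wrist_force: [0.2, -0.6, -4.0]
grip_width: 0.0277
gripper_force: 49.7
[ 0.4314 -0.1067  0.1875]
[[301.7, 179.7], [292.8, 267.6]]
```

View pics/t2.png

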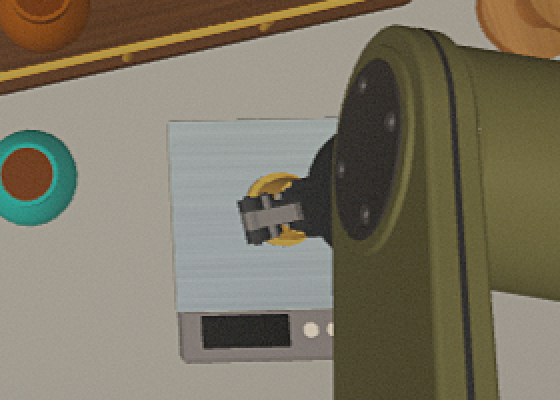

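The nozzle hangs over the middle of the plate: foot at crop (277,210), plate centre at about (268,215). The TCP should read about 0.129 at contact.

```bash
python3 -m creep '[[0.1,0,0,12,0],[0.1,0,0,15,0],[0.1,0,0,12,0],[0.1,0,0,6,0],[0.1,0,0,0,0]]' && python3 -m creep '[[0.1,0,0,2,0],[0.1,0,0,2,0],[0.1,0,0,1,0],[0.1,0,0,0,0]]'
```

```text
time: 7.35
tool_pos: [0.4296, -0.1064, 0.1402]
tool_rot: [1.0, 0.001, -0.002, -0.001]
wrist_force: [0.1, -0.5, -4.1]
grip_width: 0.0278
gripper_force: 49.7
time: 7.75
tool_pos: [0.4309, -0.1069, 0.1376]
tool_rot: [1.0, 0.001, 0.0, 0.0]
wrist_force: [-0.3, 0.2, -4.0]
grip_width: 0.0279
gripper_force: 49.7
```

```bash
python3 -m creep '[[0.1,0,0,2,0],[0.1,0,0,2,0],[0.1,0,0,1,0],[0.1,0,0,0,0],[0.1,0,0,0,0]]' && python3 -m creep '[[0.1,0,0,1,0],[0.1,0,0,0,0],[0.1,0,0,0,0]]'
```

```text
time: 8.25
tool_pos: [0.4307, -0.1068, 0.1323]
tool_rot: [1.0, 0.001, 0.0, 0.0]
wrist_force: [-0.0, -0.2, -4.4]
grip_width: 0.0283
gripper_force: 49.7
time: 8.55
tool_pos: [0.4307, -0.1068, 0.1313]
tool_rot: [1.0, 0.001, -0.0, -0.0]
wrist_force: [-0.6, -0.8, -3.3]
grip_width: 0.0279
gripper_force: 49.7
```

```bash
python3 -m creep '[[0.1,0,0,1,0],[0.1,0,0,0,0],[0.1,0,0,0,0]]' && python3 -m creep '[[0.1,0,0,1,0],[0.1,0,0,0,0],[0.1,0,0,0,0]]'
```

```text
time: 8.85
tool_pos: [0.4307, -0.1068, 0.1303]
tool_rot: [1.0, 0.001, -0.0, -0.0]
wrist_force: [0.1, 0.3, -3.9]
grip_width: 0.028
gripper_force: 49.7
time: 9.15
tool_pos: [0.4307, -0.1068, 0.1293]
tool_rot: [1.0, 0.001, -0.0, -0.0]
wrist_force: [-0.1, -0.0, -4.1]
grip_width: 0.0277
gripper_force: 49.7
```

```bash
python3 -m creep '[[0.1,0,0,0.7,0],[0.1,0,0,0,0],[0.1,0,0,0,0]]' && python3 -m creep '[[0.1,0,0,0.5,0],[0.1,0,0,0,0],[0.1,0,0,0,0]]'
```

```text
time: 9.45
tool_pos: [0.4307, -0.1068, 0.1287]
tool_rot: [1.0, 0.001, 0.0, 0.0]
wrist_force: [-0.3, -0.3, -4.6]
grip_width: 0.0282
gripper_force: 49.9
time: 9.75
tool_pos: [0.4309, -0.1069, 0.1286]
tool_rot: [1.0, 0.001, 0.0, 0.0]
wrist_force: [-0.9, 0.9, 0.1]
grip_width: 0.0276
gripper_force: 49.9
```

The wrist force has gone to zero, so the foot is on the plate. Next I open slowly, then retreat straight up.

```bash
python3 -m creep '[[0.4,0,0,0,0],[0.6,0,0,0,0],[0.8,0,0,0,0],[1,0,0,0,0],[1,0,0,0,0]]' && python3 -m creep '[[1,0,0,0,0],[1,0,0,0,0],[1,0,0,-15,0],[1,0,0,-30,0],[1,0,0,-30,0]]' && python3 -m creep '[[1,0,0,-30,0],[1,0,0,-30,0],[1,0,0,-20,0],[1,0,0,0,0],[1,0,0,0,0]]'; python3 - <<'E'
from h import *
im=env.snapshot("scene")
cv2.imwrite("pics/s3.png",im[80:280,120:440,::-1].repeat(2,0).repeat(2,1))
for n in env.cut_out("scene","nozzle")+env.cut_out("scene","globe"): print(n["conf"],n["location"])
print("expect foot/top/mid",proj("scene",[[.43,-.106,.05],[.43,-.106,.17],[.43,-.106,.1]]))
E
```

```text
time: 10.25
tool_pos: [0.4308, -0.1069, 0.1282]
tool_rot: [1.0, 0.001, 0.0, 0.0]
wrist_force: [-0.1, 0.7, 0.5]
grip_width: 0.0852
gripper_force: 0.0
time: 10.75
tool_pos: [0.4301, -0.1066, 0.2032]
tool_rot: [1.0, 0.001, -0.001, -0.0]
wrist_force: [0.5, 0.1, 0.4]
grip_width: 0.0854
gripper_force: 0.0
time: 11.25
tool_pos: [0.4306, -0.1068, 0.2826]
tool_rot: [1.0, 0.001, -0.0, -0.0]
wrist_force: [1.0, 0.4, -1.5]
grip_width: 0.0854
gripper_force: 0.0
0.96 [194.8, 263.2]
0.77 [324.6, 283.9]
0.63 [276.1, 122.7]
0.22 [282.1, 144.6]
0.95 [353.9, 174.4]
0.55 [324.9, 212.7]
expect foot/top/mid [[280.6399 135.8899]
 [276.0136  95.3333]
 [278.8345 120.0628]]
```

View pics/s3.png

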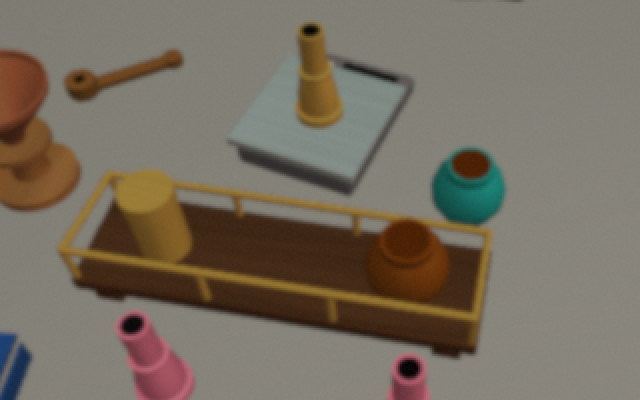

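The nozzle stands upright in the middle of the plate, with its foot at crop (319,112), which is (280,136) in the full picture, as expected. The gripper is clear and the globe at (325,213) hasn't moved.

```bash
python3 -c "
from rig import env
print(env.sign_off())"
```

```text
the job is handed in; nothing more can be done
None
```

The job is handed in: the brass nozzle stands released and upright in the middle of the scale's plate, the amber globe on the rack hasn't moved, and it took about 11 s of the 38 s allowed (the hand-in returned no verdict).

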